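# Put the clay stamps back in their caddy

## Robot

A 6-joint arm with a two-finger parallel gripper is mounted at the origin on the work surface. World frame = base frame: x ahead of the robot, y to its left, z up, the work surface at z = 0. Lengths are in m, angles in degrees, forces in N, time in s.
With the tool pointing down it reaches from about 0.4 to 0.825 m from the base axis. Payload 7 kg.
Tool frame: the origin (TCP) lies at the very end of the fingers, on their centre line; the grasp point (between the pads) lies 19 mm behind it; z points along the fingers, y is the line along which they close (so a half turn about z gives the same grasp; the last joint's range is limited). The gripper opens to 88 mm and grips with 3 to 60 N. Pads are 19 mm wide; open, the fingers measure 130 mm over their backs; the gripper's body (78 mm by 193 mm) begins 47 mm behind the grasp point.
Start: joints at [-51.79, 20.546, 0.682, 0, -70.136, -16.507], TCP at [0.25, -0.627, 0.227] pointing down, gripper open.
Joint ranges: [-176.03, 176.03], [-82.01, 121.73], [-58.28, 71.71], [-173.87, 95.51], [-174.79, -0.11], [-173.66, 173.66]. Speed limits (degrees/s): [136.94, 136.94, 172.46, 180, 180, 180].

## Interface

Orientations are given as [roll, pitch, yaw] about the fixed x, y, z axes, in that order (R = Rz(yaw) Ry(pitch) Rx(roll)).
In Python, from plant import r gives the robot as it stands. The module is installed in compiled form; this text tells all that it offers.
- The arm moves only by the tool jog_arm, never from a script. Its arguments are lists of equal length, an entry for each row: "travel": the shift along the tool's x, y, z each as a share of 50 cm, from -1 to 1, a list of three; "dr": the turn, a rotation vector about the tool's x, y, z each as a share of 360 degrees, from -1 to 1, a list of three; "claw": the opening, from 0 (shut) to 1 (fully open). A call has exactly 10 rows; each row is the pose to reach, as a shift and turn from the pose commanded when the call began, along the tool's axes at that moment, turning the shorter way round; what a row does not reach only later rows make up. A row lasts 1/8 s, in which the tool goes at most 62.5 mm and 10.7 degrees, less where a joint would pass 70% of its speed; a pose out of reach is approached as far as the arm can. A call with a number of a shift or a turn outside -1 to 1 is refused whole. A call with a gripper value outside its range is refused whole. The fingers move at their own pace and stop on an object; "newtons" is the grip in N (left out, the last holds). Time passes only in rows, so rows that repeat a pose let the fingers close, or fill a call up. It gives the time, the measured TCP pose, the force, the opening and the grip force at its end, in the units of the state.
- r.get_state(): the state, without advancing time (a new reading comes with each control period).
- r.capture(name): name is "side" or "top"; returns a dict with "pixels" (400x640x3 uint8, red, green, blue), "range_z" (400x640 float32, m along the optical axis (not along the pixel's ray), 0 where there is no reading), "fx", "fy", "cx", "cy" (pixels), "dist_coeffs" ([k1, k2, p1, p2, k3] as OpenCV has them; the pictures are not rectified), "position" and "attitude" of the camera in the world. Camera axes: x right, y up, looking along -z (the intrinsics and any distortion apply to the point x, -y, -z); pixel columns grow to the right and rows downward; lengths in m; the calibration is good to about 2 mm. A picture is of the moment at which its call begins.
- r.close_job(): hands the job in; it is judged then, once.
Trained networks look in the newest picture that a camera, given by its name, has taken for a name from the list of things; names that differ only in an ending like _2 or _b are one class to them, and where a whole thing is asked for, a point or a joint stands for the part that bears it (a point fixed in the world has none). Each returns a list of dicts, best first, with "conf" (0 to 1); they miss things now and then, are a little off and sometimes report something else, mostly with a low value. They report only what shows in the picture. A call takes as long as a camera call. They do not tell look-alikes from the thing itself.
- r.boxes_of(name, camera): "extent" ([left, top, right, bottom] in pixels, round what is visible of it).
- r.regions_of(name, camera): "pixels" (400x640 bool, what is visible of it) and "extent" ([left, top, right, bottom] in pixels, round what is visible of it).
- r.tip_of(name, camera): "at" ([column, row] in pixels: a listed point, or the origin of a listed thing).
The state is a dict: "time_s": time; "joints": joint angles; "qd": joint speeds; "joint_torque": joint torques, N m; "tcp_pos": TCP position; "eef_rot": TCP orientation; "contact_force": force on the tool from outside, world axes, zero at the start; "moment": the same for the moment, N m; "gripper_width": finger opening in m; "gripper_force": force on a finger pad.
Only numpy, scipy, OpenCV 4.12 (cv2) and the standard library are available. Lean on these libraries where they do the work, as an engineer would, in place of code of your own. Each camera call takes 0.05 s, during which the arm holds its last target. There are 200 camera calls.

## Task

Clear up after the clay class: put the four wooden stamps that have a well in the caddy (the big round, the small round, the square and the oblong one) back, each standing face down, handle up, on the floor of the well of its own shape and size. The triangular stamp and the cross-shaped stamp do not belong to this set: leave them standing where they are on the board.

Things in the scene. Friction and masses are not known exactly. Their poses are not given: they have to be found in the camera images.
- big_round (a point): wooden clay stamp standing face down: a flat wooden foot 14 mm thick, a disc of 62 mm diameter, with an upright round wooden handle (diameter 26 mm, from 14 mm to 62 mm above the underside) on its centre. About 70 g. This point is on the axis half-way up, 31 mm above the underside; z up, its turn does not matter
- small_round (a point): wooden clay stamp standing face down: a flat wooden foot 14 mm thick, a disc of 40 mm diameter, with an upright round wooden handle (diameter 26 mm, from 14 mm to 62 mm above the underside) on its centre. About 70 g. This point is on the axis half-way up, 31 mm above the underside; z up, its turn does not matter
- square (a point): wooden clay stamp standing face down: a flat wooden foot 14 mm thick, a square of 46 x 46 mm, with an upright round wooden handle (diameter 26 mm, from 14 mm to 62 mm above the underside) on its centre. About 70 g. This point is on the axis half-way up, 31 mm above the underside; z up, x and y along the sides of the square
- oblong (a point): wooden clay stamp standing face down: a flat wooden foot 14 mm thick, a bar of 66 x 28 mm, with an upright round wooden handle (diameter 26 mm, from 14 mm to 62 mm above the underside) on its centre. About 70 g. This point is on the axis half-way up, 31 mm above the underside; z up, x along the 66 mm side
- triangle (a point): wooden clay stamp standing face down: a flat wooden foot 14 mm thick, an equilateral triangle of about 62 mm side, with an upright round wooden handle (diameter 26 mm, from 14 mm to 62 mm above the underside) on its centre. About 70 g. This point is on the axis half-way up, 31 mm above the underside; z up, x towards one corner. No well matches it
- cross (a point): wooden clay stamp standing face down: a flat wooden foot 14 mm thick, a plus-shaped cross 58 mm across with arms 18 mm wide, with an upright round wooden handle (diameter 26 mm, from 14 mm to 62 mm above the underside) on its centre. About 70 g. This point is on the axis half-way up, 31 mm above the underside; z up, x and y along the arms. No well matches it
- floor_big_round (a point): round well of 78 mm diameter, 16 mm deep with a 2 mm bevel at the mouth, in a square plywood block 96 x 96 mm whose top is 32 mm above the table. This point is the centre of the well's felt floor (a stamp at home here has its centre point 31 mm above it); z up, x and y along the sides of the block. The four blocks stand two by two, 100 mm apart, in a fixed tray 212 mm square with a 24 mm rim
- floor_small_round (a point): round well of 56 mm diameter, 16 mm deep with a 2 mm bevel at the mouth, in a square plywood block 96 x 96 mm whose top is 32 mm above the table. This point is the centre of the well's felt floor (a stamp at home here has its centre point 31 mm above it); z up, x and y along the sides of the block
- floor_square (a point): square well of 62 x 62 mm, 16 mm deep with a 2 mm bevel at the mouth, in a square plywood block 96 x 96 mm whose top is 32 mm above the table. This point is the centre of the well's felt floor (a stamp at home here has its centre point 31 mm above it); z up, x and y along the sides of the block
- floor_oblong (a point): oblong well of 82 x 44 mm, 16 mm deep with a 2 mm bevel at the mouth, in a square plywood block 96 x 96 mm whose top is 32 mm above the table. This point is the centre of the well's felt floor (a stamp at home here has its centre point 31 mm above it); z up, x along the 82 mm side
There are look-alikes about, which are no part of the job. Leave any purple look-alike of the part that bears small_round alone. What is shaped like the part that bears oblong but turquoise is not meant.

How it is judged (in metres and radians):
At the end, for the whole second after the job is handed in: Each of the four stamps is down on the floor of the well of its own shape and size (centre within 12 mm of the well's centre, height within 3 mm), upright within 0.1 rad, released and at rest; the triangular and the cross-shaped stamps stand upright within 20 mm of where they were (horizontal distance between big_round and floor_big_round below 0.012 m and z of big_round in the frame of floor_big_round between 0.027 and 0.034 m and angle between each of big_round, small_round, square, oblong, triangle, cross's own z axis and vertical below 0.1 rad and linear speed of each of stamp_big_round, stamp_small_round, stamp_square, stamp_oblong below 0.02 m/s and horizontal distance between small_round and floor_small_round below 0.012 m and z of small_round in the frame of floor_small_round between 0.027 and 0.034 m and horizontal distance between square and floor_square below 0.012 m and z of square in the frame of floor_square between 0.027 and 0.034 m and horizontal distance between oblong and floor_oblong below 0.012 m and z of oblong in the frame of floor_oblong between 0.027 and 0.034 m and distance of each of triangle, cross from where it was at the start of the episode below 0.02 m); the robot touches nothing.
It fails at once if the triangle stamp, which has no well, is moved more than 20 mm or tipped (distance of triangle from where it was at the start of the episode above 0.02 m or angle between triangle's own z axis and vertical above 0.35 rad).
It fails at once if the cross stamp, which has no well, is moved more than 20 mm or tipped (distance of cross from where it was at the start of the episode above 0.02 m or angle between cross's own z axis and vertical above 0.35 rad).
It also fails if it takes over 120 s, if anything falls off the work surface, if the arm or the gripper's body presses on something with over 40 N, if the wrist force passes 120 N, or if a joint passes its speed limit or range.

## Working session

There is one attempt and no reset: what is moved stays moved. The work goes in short steps, Python scripts to look and compute and a tool call to move; the robot and the scene stay as the last step left them, time stands still between calls to the robot, and variables do not carry over. Pictures are saved under pics/ and viewed, at most 14 in all, crops included, and the job is handed in when it is done.

Besides the shell and the picture viewer there is one more tool, called after "Request:" by a JSON object that holds its "method" and its "body". jog_arm: Moves the arm, as the interface text tells. Its arguments: {"type":"object","properties":{"travel":{"type":"array"},"dr":{"type":"array"},"claw":{"type":"array"},"newtons":{"type":"number"}},"required":["travel","dr","claw"]}

```bash
mkdir -p pics
cat > h.py <<'E'
import numpy as np, cv2
from scipy.spatial.transform import Rotation as R
from plant import r
def cap(n):
    return r.capture(n)
def att(c):
    a=np.array(c["attitude"],float)
    if a.shape==(3,3): return a
    return R.from_euler('xyz',a,degrees=True).as_matrix()
def save(c,f): cv2.imwrite('pics/'+f,c["pixels"][:,:,::-1])
def rays(c,uv):
    K=np.array([[c["fx"],0,c["cx"]],[0,c["fy"],c["cy"]],[0,0,1.]])
    p=cv2.undistortPoints(np.array(uv,float).reshape(-1,1,2),K,np.array(c["dist_coeffs"],float)).reshape(-1,2)
    d=np.c_[p[:,0],-p[:,1],-np.ones(len(p))]
    return d@att(c).T
def on_z(c,uv,z):
    d=rays(c,uv);o=np.array(c["position"],float)
    return o+d*((z-o[2])/d[:,2])[:,None]
def depthpts(c,mask):
    v,u=np.nonzero(mask&(c["range_z"]>0))
    return np.array(c["position"])+rays(c,np.c_[u,v])*c["range_z"][v,u][:,None],u,v
E
python3 - <<'E'
from h import *
for n in("top","side"):
    c=cap(n);save(c,n+'0.png');print(n,c["position"],c["attitude"],c["fx"],c["dist_coeffs"])
    for k in "big_round small_round square oblong triangle cross floor_big_round floor_small_round floor_square floor_oblong".split():
        z=.016 if 'floor' in k else .031+0.0
        for t in r.tip_of(k,n): print(k,round(t["conf"],2),np.round(t["at"],0),np.round(on_z(c,[t["at"]],z)[0],3))
s=r.get_state();print(s["tcp_pos"],s["eef_rot"])
E
```

```text
top [0.415496   0.03987168 0.88868368] [  5.0409436    0.88976769 -89.92335462] 385.92550523033725 [0.02082941 0.         0.         0.         0.        ]
big_round 0.76 [255. 171.] [0.57  0.202 0.031]
small_round 0.89 [217. 136.] [0.651 0.289 0.031]
small_round 0.71 [210. 170.] [0.574 0.304 0.031]
small_round 0.65 [169. 171.] [0.571 0.396 0.031]
square 0.6 [329. 232.] [0.434 0.035 0.031]
oblong 0.88 [257. 223.] [0.454 0.195 0.031]
oblong 0.73 [302. 193.] [0.52  0.095 0.031]
oblong 0.63 [279. 273.] [0.343 0.145 0.031]
triangle 0.22 [257. 226.] [0.447 0.195 0.031]
cross 0.81 [210. 211.] [0.481 0.301 0.031]
floor_big_round 0.84 [437. 168.] [ 0.58  -0.211  0.016]
floor_small_round 0.67 [446. 215.] [ 0.473 -0.229  0.016]
floor_square 0.86 [487. 199.] [ 0.508 -0.321  0.016]
floor_oblong 0.62 [476. 157.] [ 0.605 -0.3    0.016]
side [-0.03355167  0.60898725  0.89064431] [  42.48118056    0.30781589 -138.12491477] 516.6445747293178 [-0.03917769  0.          0.          0.          0.        ]
big_round 0.95 [243. 231.] [0.568 0.199 0.031]
small_round 0.84 [202. 265.] [0.563 0.317 0.031]
small_round 0.57 [169. 292.] [0.562 0.401 0.031]
square 0.77 [337. 220.] [0.436 0.041 0.031]
oblong 0.89 [337. 267.] [0.355 0.136 0.031]
oblong 0.85 [294. 215.] [0.518 0.094 0.031]
oblong 0.64 [284. 261.] [0.445 0.197 0.031]
triangle 0.76 [272. 184.] [0.623 0.059 0.031]
triangle 0.36 [237. 286.] [0.473 0.303 0.031]
cross 0.97 [235. 286.] [0.474 0.305 0.031]
floor_big_round 0.85 [356. 143.] [ 0.579 -0.199  0.016]
floor_small_round 0.72 [391. 156.] [ 0.482 -0.218  0.016]
floor_small_round 0.35 [204. 263.] [0.576 0.306 0.016]
floor_oblong 0.92 [374. 119.] [ 0.605 -0.305  0.016]
[ 0.24961014 -0.62713287  0.22654294] [ 1.79998752e+02 -9.58472149e-05 -1.58295664e+02]
```

Run:
```python
import cv2
a=cv2.imread('pics/top0.png');cv2.imwrite('pics/top0c.png',cv2.resize(a[90:320,130:530],(800,460),interpolation=cv2.INTER_CUBIC))
a=cv2.imread('pics/side0.png');cv2.imwrite('pics/side0c.png',cv2.resize(a[80:330,120:450],(792,600),interpolation=cv2.INTER_CUBIC))
```

```text
(no output)
```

View pics/top0c.png

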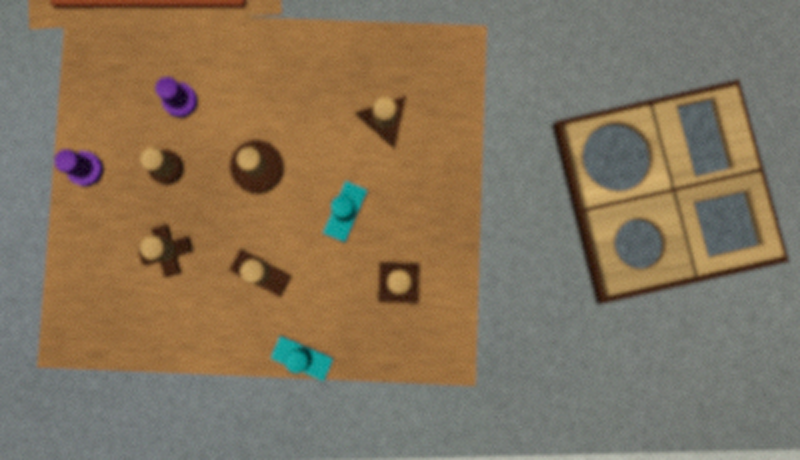

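View pics/side0c.png

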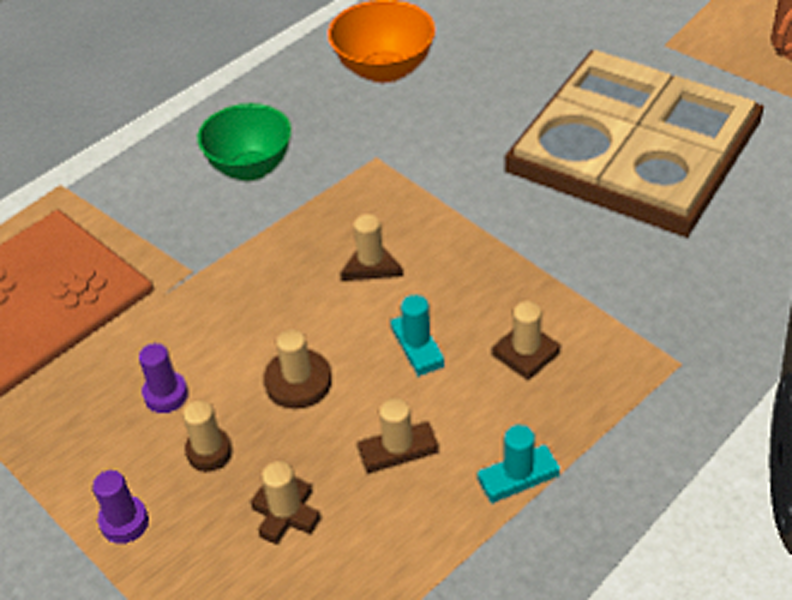

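The wooden small round, at about full px (208,171) in the top view, is the one meant; the purple ones at (217,136) and (169,171) are look-alikes. The wooden oblong, at about (258,225), is the one meant; the turquoise ones at (302,193) and (279,273) are not. The enlarged crops confirm both by their bare wood colour. Next I'll measure precisely.

```bash
cat > m.py <<'E'
from h import *
def stamps(c,names,bz=None):
    P,u,v=depthpts(c,np.ones((400,640),bool))
    for k,(x,y,rad) in names.items():
        d=np.hypot(P[:,0]-x,P[:,1]-y)
        q=P[d<rad]
        b=np.median(q[(q[:,2]<.012)][:,2]) if (q[:,2]<.012).any() else np.nan
        t=q[q[:,2]>.055]
        out=[k,len(t),'board',round(float(b),4)]
        if len(t)>5:
            zt=np.median(t[:,2]);w=t[abs(t[:,2]-zt)<.004]
            (cx,cy),rr=cv2.minEnclosingCircle(w[:,:2].astype(np.float32))
            out+=['top',np.round(w.mean(0),4),'circ',np.round([cx,cy,rr],4)]
        f=q[(q[:,2]>.010)&(q[:,2]<.022)]
        if len(f)>8:
            out+=['foot z',round(float(np.median(f[:,2])),4),[np.round(e,4) for e in cv2.minAreaRect(f[:,:2].astype(np.float32))]]
        print(*out)
def wells(c,names):
    P,u,v=depthpts(c,np.ones((400,640),bool))
    q=P[(abs(P[:,0]-.545)<.16)&(abs(P[:,1]+.26)<.16)]
    tr=q[(q[:,2]>.026)&(q[:,2]<.04)]
    print('block z',np.median(tr[:,2]),[np.round(e,4) for e in cv2.minAreaRect(tr[:,:2].astype(np.float32))])
    for k,(x,y) in names.items():
        f=q[(np.hypot(q[:,0]-x,q[:,1]-y)<.048)&(q[:,2]<.024)&(q[:,2]>.008)]
        print(k,len(f),np.round(np.median(f[:,2]),4),[np.round(e,4) for e in cv2.minAreaRect(f[:,:2].astype(np.float32))])
S=dict(big_round=(.569,.2,.06),small_round=(.568,.311,.045),square=(.435,.038,.05),oblong=(.449,.196,.05),triangle=(.623,.059,.05),cross=(.476,.303,.05))
W=dict(b=(.58,-.205),s=(.478,-.223),q=(.508,-.321),o=(.605,-.302))
E
python3 - <<'E'
from m import *
for n in("top","side"):
    c=cap(n);print(n);stamps(c,S);wells(c,W)
E
```

```text
top
big_round 111 board 0.0009 top [0.5689 0.1991 0.0616] circ [0.5689 0.1993 0.013 ] foot z 0.0137 [array([0.5692, 0.1992]), array([0.0603, 0.0606]), np.float64(70.6697)]
small_round 114 board 0.0008 top [0.5689 0.304  0.0615] circ [0.5691 0.3042 0.0127] foot z 0.0141 [array([0.5675, 0.3016]), array([0.0324, 0.0381]), np.float64(64.3063)]
square 110 board 0.0007 top [0.4355 0.0358 0.0614] circ [0.4357 0.0358 0.0128] foot z 0.0138 [array([0.4363, 0.0362]), array([0.0431, 0.0453]), np.float64(89.9885)]
oblong 115 board 0.0007 top [0.4469 0.1932 0.0615] circ [0.4465 0.1934 0.0126] foot z 0.0137 [array([0.4472, 0.1937]), array([0.0664, 0.0279]), np.float64(61.7296)]
triangle 109 board 0.0009 top [0.6241 0.0514 0.0616] circ [0.6241 0.0513 0.0129] foot z 0.0137 [array([0.617, 0.049]), array([0.0525, 0.0607]), np.float64(17.6069)]
cross 115 board 0.0008 top [0.4722 0.3011 0.0614] circ [0.4725 0.3017 0.0131] foot z 0.0138 [array([0.472 , 0.3016]), array([0.0525, 0.0506]), np.float64(62.0636)]
block z 0.031703865501306716 [array([ 0.5391, -0.2682]), array([0.2124, 0.2121]), np.float64(12.849
[... 1101 characters left out ...]
 foot z 0.0137 [array([0.6238, 0.0561]), array([0.0594, 0.0314]), np.float64(51.9859)]
cross 132 board 0.0006 top [0.4712 0.3016 0.0607] circ [0.4721 0.3016 0.0133] foot z 0.0137 [array([0.4713, 0.3009]), array([0.0517, 0.0521]), np.float64(60.4995)]
block z 0.03035094686402695 [array([ 0.5376, -0.266 ]), array([0.2078, 0.2077]), np.float64(13.0166)]
b 445 0.0156 [array([ 0.5856, -0.2044]), array([0.0906, 0.0706]), np.float64(87.4114)]
s 309 0.0159 [array([ 0.4762, -0.216 ]), array([0.084 , 0.0803]), np.float64(67.8254)]
q 313 0.0159 [array([ 0.5182, -0.3346]), array([0.0815, 0.0537]), np.float64(15.7129)]
o 254 0.0161 [array([ 0.6113, -0.3132]), array([0.0889, 0.0362]), np.float64(14.9974)]
```

```bash
cat >> h.py <<'E'
def plan(*wps):
    s=r.get_state();p=np.array(s["tcp_pos"]);A=R.from_euler('xyz',s["eef_rot"],degrees=True)
    print('at',np.round(p,4),np.round(s["eef_rot"],2),'j',np.round(s["joints"],0),'F',np.round(s["contact_force"],1),'w',round(s["gripper_width"],4),'t',round(s["time_s"],2))
    for x,y,z,yaw in wps:
        B=R.from_euler('xyz',[180,0,yaw],degrees=True)
        print((x,y,z,yaw),np.round(A.inv().apply(np.array([x,y,z])-p)/.5,3),np.round((A.inv()*B).as_rotvec(degrees=True)/360,4))
E
python3 - <<'E'
from h import *
plan((.45,-.15,.15,-140))
E
```

```text
at [ 0.2496 -0.6271  0.2265] [ 180.    -0.  -158.3] j [-52.  21.   1.   0. -70. -17.] F [-0.  -0.3 -1. ] w 0.0876 t 1.2
(0.45, -0.15, 0.15, -140) [-0.725  0.738  0.153] [ 0.     -0.     -0.0508]
```

Request:
{"method": "jog_arm", "body": {"travel": [[-0.725, 0.738, 0.153], [-0.725, 0.738, 0.153], [-0.725, 0.738, 0.153], [-0.725, 0.738, 0.153], [-0.725, 0.738, 0.153], [-0.725, 0.738, 0.153], [-0.725, 0.738, 0.153], [-0.725, 0.738, 0.153], [-0.725, 0.738, 0.153], [-0.725, 0.738, 0.153]], "dr": [[0, 0, -0.051], [0, 0, -0.051], [0, 0, -0.051], [0, 0, -0.051], [0, 0, -0.051], [0, 0, -0.051], [0, 0, -0.051], [0, 0, -0.051], [0, 0, -0.051], [0, 0, -0.051]], "claw": [0.57, 0.57, 0.57, 0.57, 0.57, 0.57, 0.57, 0.57, 0.57, 0.57], "newtons": 20}}

```text
time_s: 2.45
tcp_pos: [0.4505, -0.1488, 0.1501]
eef_rot: [-180.0, 0.0, -139.8]
contact_force: [-0.2, -0.1, -0.1]
gripper_width: 0.0502
gripper_force: 0.0
```

Run:
```python
from h import *
plan((.5695,.1995,.12,-120),(.5695,.1995,.026,-120))
```

```text
at [ 0.4505 -0.1488  0.1501] [-180.      0.   -139.76] j [  6.   5. -30.   0. -54. -55.] F [-0.2 -0.1 -0.1] w 0.0502 t 2.45
(0.5695, 0.1995, 0.12, -120) [-0.632  0.378  0.06 ] [-0.      0.     -0.0549]
(0.5695, 0.1995, 0.026, -120) [-0.632  0.378  0.248] [-0.      0.     -0.0549]
```

Request:
{"method": "jog_arm", "body": {"travel": [[-0.632, 0.378, 0.06], [-0.632, 0.378, 0.06], [-0.632, 0.378, 0.06], [-0.632, 0.378, 0.06], [-0.632, 0.378, 0.06], [-0.632, 0.378, 0.06], [-0.632, 0.378, 0.06], [-0.632, 0.378, 0.248], [-0.632, 0.378, 0.248], [-0.632, 0.378, 0.248]], "dr": [[0, 0, -0.055], [0, 0, -0.055], [0, 0, -0.055], [0, 0, -0.055], [0, 0, -0.055], [0, 0, -0.055], [0, 0, -0.055], [0, 0, -0.055], [0, 0, -0.055], [0, 0, -0.055]], "claw": [0.57, 0.57, 0.57, 0.57, 0.57, 0.57, 0.57, 0.57, 0.57, 0.57]}}

```text
time_s: 3.7
tcp_pos: [0.5687, 0.1952, 0.0239]
eef_rot: [179.9, -0.3, -120.2]
contact_force: [0.0, 0.3, 0.2]
gripper_width: 0.0499
gripper_force: 0.0
```

Run:
```python
from h import *
plan((.5695,.1995,.026,-120),(.5695,.1995,.13,-120),(.53,0,.13,-120))
```

```text
at [0.5687 0.1952 0.0239] [ 179.87   -0.28 -120.23] j [ 38.  25. -22.  -0. -43. -68.] F [0.  0.3 0.2] w 0.0499 t 3.7
(0.5695, 0.1995, 0.026, -120) [-0.008  0.003 -0.004] [ 0.0004 -0.0008 -0.0006]
(0.5695, 0.1995, 0.13, -120) [-0.007  0.003 -0.212] [ 0.0004 -0.0008 -0.0006]
(0.53, 0, 0.13, -120) [ 0.377 -0.129 -0.211] [ 0.0004 -0.0008 -0.0006]
```

Request:
{"method": "jog_arm", "body": {"travel": [[0, 0, 0], [0, 0, 0], [0, 0, 0], [0, 0, 0], [0, 0, 0], [0, 0, -0.1], [0, 0, -0.208], [0, 0, -0.208], [0.698, -0.419, -0.208], [0.698, -0.419, -0.208]], "dr": [[0, 0, 0], [0, 0, 0], [0, 0, 0], [0, 0, 0], [0, 0, 0], [0, 0, 0], [0, 0, 0], [0, 0, 0], [0, 0, 0], [0, 0, 0]], "claw": [0.57, 0, 0, 0, 0, 0, 0, 0, 0, 0], "newtons": 20}}

```text
time_s: 4.95
tcp_pos: [0.5714, 0.072, 0.1294]
eef_rot: [180.0, -0.0, -120.0]
contact_force: [1.0, -0.1, -0.1]
gripper_width: 0.0254
gripper_force: 20.0
```

Run:
```python
from h import *
plan((.5762,-.2076,.13,-120),(.5762,-.2076,.043,-120))
```

```text
at [0.5714 0.072  0.1294] [ 1.7997e+02 -3.0000e-02 -1.2002e+02] j [ 27.  16. -20.  -0. -54. -57.] F [ 1.  -0.1 -0.1] w 0.0254 t 4.95
(0.5762, -0.2076, 0.13, -120) [ 0.479 -0.288 -0.001] [ 0.0001 -0.0001 -0.0001]
(0.5762, -0.2076, 0.043, -120) [ 0.479 -0.288  0.173] [ 0.0001 -0.0001 -0.0001]
```

Request:
{"method": "jog_arm", "body": {"travel": [[0.479, -0.288, 0], [0.479, -0.288, 0], [0.479, -0.288, 0], [0.479, -0.288, 0], [0.479, -0.288, 0], [0.479, -0.288, 0], [0.479, -0.288, 0], [0.479, -0.288, 0.09], [0.479, -0.288, 0.09], [0.479, -0.288, 0.09]], "dr": [[0, 0, 0], [0, 0, 0], [0, 0, 0], [0, 0, 0], [0, 0, 0], [0, 0, 0], [0, 0, 0], [0, 0, 0], [0, 0, 0], [0, 0, 0]], "claw": [0, 0, 0, 0, 0, 0, 0, 0, 0, 0]}}

```text
time_s: 6.2
tcp_pos: [0.577, -0.206, 0.0861]
eef_rot: [-180.0, -0.0, -120.0]
contact_force: [0.4, -1.3, 0.6]
gripper_width: 0.0256
gripper_force: 20.0
```

Run:
```python
from h import *
plan((.5762,-.2076,.043,-120))
c=cap("side");save(c,"s1.png");a=c["pixels"][:,:,::-1][60:260,280:520];cv2.imwrite('pics/s1c.png',cv2.resize(a,(720,600)))
```

```text
at [ 0.577  -0.206   0.0861] [-1.7997e+02 -1.0000e-02 -1.2004e+02] j [ -1.  22. -18.   0. -51. -29.] F [ 0.4 -1.3  0.6] w 0.0256 t 6.2
(0.5762, -0.2076, 0.043, -120) [ 0.004 -0.     0.086] [-0.0001 -0.     -0.0001]
```

View pics/s1c.png

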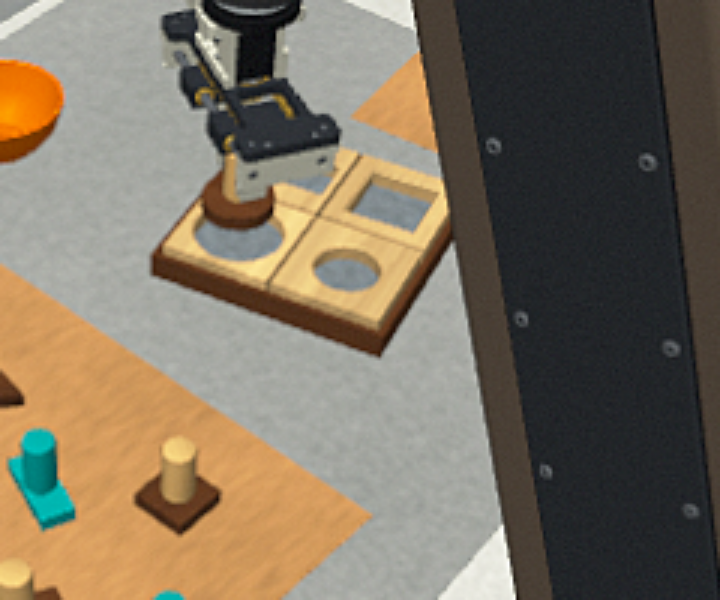

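The side view shows the big round stamp upright in the gripper, at crop (238,200), right above its well at crop (238,240).

Request:
{"method": "jog_arm", "body": {"travel": [[0.004, 0, 0.05], [0.004, 0, 0.086], [0.004, 0, 0.086], [0.004, 0, 0.087], [0.004, 0, 0.087], [0.004, 0, 0.087], [0.004, 0, 0.087], [0.004, 0, 0.0], [0.004, 0, -0.1], [0.004, 0, -0.1]], "dr": [[0, 0, 0], [0, 0, 0], [0, 0, 0], [0, 0, 0], [0, 0, 0], [0, 0, 0], [0, 0, 0], [0, 0, 0], [0, 0, 0], [0, 0, 0]], "claw": [0, 0, 0, 0, 0.57, 0.57, 0.57, 0.57, 0.57, 0.57]}}

```text
time_s: 7.5
tcp_pos: [0.578, -0.2088, 0.1397]
eef_rot: [-179.6, 0.2, -120.1]
contact_force: [-0.4, 0.4, -0.3]
gripper_width: 0.05
gripper_force: 0.0
```

Run:
```python
from h import *
plan((.5687,.3042,.12,-120),(.5687,.3042,.026,-120))
```

```text
at [ 0.578  -0.2088  0.1397] [-1.7957e+02  1.6000e-01 -1.2010e+02] j [ -2.  19. -14.   0. -57. -28.] F [-0.4  0.4 -0.3] w 0.05 t 7.5
(0.5687, 0.3042, 0.12, -120) [-0.878  0.531  0.038] [-0.0012  0.0004 -0.0003]
(0.5687, 0.3042, 0.026, -120) [-0.878  0.532  0.226] [-0.0012  0.0004 -0.0003]
```

Request:
{"method": "jog_arm", "body": {"travel": [[-0.878, 0.531, 0.038], [-0.878, 0.531, 0.038], [-0.878, 0.531, 0.038], [-0.878, 0.531, 0.038], [-0.878, 0.531, 0.038], [-0.878, 0.531, 0.038], [-0.878, 0.531, 0.038], [-0.878, 0.531, 0.038], [-0.878, 0.531, 0.038], [-0.878, 0.531, 0.038]], "dr": [[0, 0, 0], [0, 0, 0], [0, 0, 0], [0, 0, 0], [0, 0, 0], [0, 0, 0], [0, 0, 0], [0, 0, 0], [0, 0, 0], [0, 0, 0]], "claw": [0.57, 0.57, 0.57, 0.57, 0.57, 0.57, 0.57, 0.57, 0.57, 0.57]}}

```text
time_s: 8.75
tcp_pos: [0.5654, 0.3051, 0.1151]
eef_rot: [180.0, -0.1, -120.1]
contact_force: [0.1, -0.3, 0.4]
gripper_width: 0.0498
gripper_force: 0.0
```

Run:
```python
from h import *
plan((.5687,.3042,.026,-120))
```

```text
at [0.5654 0.3051 0.1151] [ 1.7997e+02 -9.0000e-02 -1.2005e+02] j [ 46.  23. -12.  -0. -56. -76.] F [ 0.1 -0.3  0.4] w 0.0498 t 8.75
(0.5687, 0.3042, 0.026, -120) [-0.002 -0.007  0.178] [ 0.0001 -0.0002 -0.0001]
```

Request:
{"method": "jog_arm", "body": {"travel": [[-0.002, -0.007, 0.09], [-0.002, -0.007, 0.178], [-0.002, -0.007, 0.178], [-0.002, -0.007, 0.178], [-0.002, -0.007, 0.178], [-0.002, -0.007, 0.178], [-0.002, -0.007, 0.178], [-0.002, -0.007, 0.178], [-0.002, -0.007, 0.09], [-0.002, -0.007, -0.03]], "dr": [[0, 0, 0], [0, 0, 0], [0, 0, 0], [0, 0, 0], [0, 0, 0], [0, 0, 0], [0, 0, 0], [0, 0, 0], [0, 0, 0], [0, 0, 0]], "claw": [0.57, 0.57, 0.57, 0.57, 0, 0, 0, 0, 0, 0]}}

```text
time_s: 10.0
tcp_pos: [0.5684, 0.3029, 0.1302]
eef_rot: [179.9, -0.3, -120.1]
contact_force: [1.0, 0.9, 0.1]
gripper_width: 0.0254
gripper_force: 20.0
```

Run:
```python
from h import *
plan((.4787,-.2299,.13,-120))
```

```text
at [0.5684 0.3029 0.1302] [ 179.91   -0.25 -120.14] j [ 45.  22. -10.  -0. -58. -75.] F [1.  0.9 0.1] w 0.0254 t 10.0
(0.4787, -0.2299, 0.13, -120) [ 1.011 -0.38   0.004] [ 0.0002 -0.0007 -0.0004]
```

Request:
{"method": "jog_arm", "body": {"travel": [[1, -0.38, 0], [1, -0.38, 0], [1, -0.38, 0], [1, -0.38, 0], [1, -0.38, 0], [1, -0.38, 0], [1, -0.38, 0], [1, -0.38, 0], [1, -0.38, 0], [1, -0.38, 0]], "dr": [[0, 0, 0], [0, 0, 0], [0, 0, 0], [0, 0, 0], [0, 0, 0], [0, 0, 0], [0, 0, 0], [0, 0, 0], [0, 0, 0], [0, 0, 0]], "claw": [0, 0, 0, 0, 0, 0, 0, 0, 0, 0]}}

```text
time_s: 11.25
tcp_pos: [0.4819, -0.2261, 0.1307]
eef_rot: [180.0, -0.0, -120.3]
contact_force: [-0.5, 0.8, -0.8]
gripper_width: 0.0258
gripper_force: 20.0
```

Run:
```python
from h import *
plan((.4787,-.2299,.09,-120),(.4787,-.2299,.043,-120))
```

```text
at [ 0.4819 -0.2261  0.1307] [ 1.7996e+02 -2.0000e-02 -1.2035e+02] j [ -4.  12. -25.  -0. -53. -26.] F [-0.5  0.8 -0.8] w 0.0258 t 11.25
(0.4787, -0.2299, 0.09, -120) [0.01  0.002 0.081] [ 0.0001 -0.0001 -0.001 ]
(0.4787, -0.2299, 0.043, -120) [0.01  0.002 0.175] [ 0.0001 -0.0001 -0.001 ]
```

Request:
{"method": "jog_arm", "body": {"travel": [[0.01, 0.002, 0.06], [0.01, 0.002, 0.1], [0.01, 0.002, 0.175], [0.01, 0.002, 0.175], [0.01, 0.002, 0.176], [0.01, 0.002, 0.176], [0.01, 0.002, 0.176], [0.01, 0.002, 0.176], [0.01, 0.002, 0.08], [0.01, 0.002, 0]], "dr": [[0, 0, -0.001], [0, 0, -0.001], [0, 0, -0.001], [0, 0, -0.001], [0, 0, -0.001], [0, 0, -0.001], [0, 0, -0.001], [0, 0, -0.001], [0, 0, -0.001], [0, 0, -0.001]], "claw": [0, 0, 0, 0, 0, 0.57, 0.57, 0.57, 0.57, 0.57]}}

```text
time_s: 12.5
tcp_pos: [0.4794, -0.228, 0.1325]
eef_rot: [180.0, -0.0, -119.8]
contact_force: [1.6, -0.5, 0.3]
gripper_width: 0.0502
gripper_force: 0.0
```

Run:
```python
from h import *
plan((.4362,.036,.12,-120),(.4362,.036,.026,-120))
```

```text
at [ 0.4794 -0.228   0.1325] [ 1.8000e+02 -2.0000e-02 -1.1977e+02] j [ -4.  12. -25.   0. -53. -26.] F [ 1.6 -0.5  0.3] w 0.0502 t 12.5
(0.4362, 0.036, 0.12, -120) [-0.415  0.337  0.025] [ 0.     -0.      0.0006]
(0.4362, 0.036, 0.026, -120) [-0.415  0.337  0.213] [ 0.     -0.      0.0006]
```

Request:
{"method": "jog_arm", "body": {"travel": [[-0.415, 0.337, 0.025], [-0.415, 0.337, 0.025], [-0.415, 0.337, 0.025], [-0.415, 0.337, 0.025], [-0.415, 0.337, 0.025], [-0.415, 0.337, 0.025], [-0.415, 0.337, 0.025], [-0.415, 0.337, 0.12], [-0.415, 0.337, 0.213], [-0.415, 0.337, 0.213]], "dr": [[0, 0, 0], [0, 0, 0], [0, 0, 0], [0, 0, 0], [0, 0, 0], [0, 0, 0], [0, 0, 0], [0, 0, 0], [0, 0, 0], [0, 0, 0]], "claw": [0.57, 0.57, 0.57, 0.57, 0.57, 0.57, 0.57, 0.57, 0.57, 0.57]}}

```text
time_s: 13.75
tcp_pos: [0.434, 0.0335, 0.0223]
eef_rot: [179.8, -0.4, -119.9]
contact_force: [-0.6, -0.2, -0.1]
gripper_width: 0.0499
gripper_force: 0.0
```

Run:
```python
from h import *
plan((.4362,.036,.026,-120),(.4362,.036,.13,-120),(.501,-.3274,.13,-106))
```

```text
at [0.434  0.0335 0.0223] [ 179.78   -0.36 -119.91] j [ 31.  13. -43.  -0. -34. -60.] F [-0.6 -0.2 -0.1] w 0.0499 t 13.75
(0.4362, 0.036, 0.026, -120) [-0.006 -0.001 -0.008] [ 0.0006 -0.001   0.0002]
(0.4362, 0.036, 0.13, -120) [-0.005 -0.    -0.216] [ 0.0006 -0.001   0.0002]
(0.501, -0.3274, 0.13, -106) [ 0.56  -0.475 -0.214] [ 0.0007 -0.0009 -0.0387]
```

Request:
{"method": "jog_arm", "body": {"travel": [[0, 0, 0], [0, 0, 0], [0, 0, 0], [0, 0, 0], [0, 0, 0], [0, 0, -0.1], [0, 0, -0.228], [0, 0, -0.228], [0.565, -0.476, -0.228], [0.565, -0.476, -0.228]], "dr": [[0, 0, 0], [0, 0, 0], [0, 0, 0], [0, 0, 0], [0, 0, 0], [0, 0, 0], [0, 0, 0], [0, 0, 0], [0, 0, -0.037], [0, 0, -0.037]], "claw": [0.57, 0, 0, 0, 0, 0, 0, 0, 0, 0]}}

```text
time_s: 15.0
tcp_pos: [0.4572, -0.0757, 0.1385]
eef_rot: [-180.0, 0.0, -106.1]
contact_force: [0.9, -0.1, -1.4]
gripper_width: 0.0256
gripper_force: 20.0
```

Run:
```python
from h import *
plan((.501,-.3274,.14,-106.5))
```

```text
at [ 0.4572 -0.0757  0.1385] [-1.7998e+02  3.0000e-02 -1.0606e+02] j [ 15.   5. -32.  -0. -53. -31.] F [ 0.9 -0.1 -1.4] w 0.0256 t 15.0
(0.501, -0.3274, 0.14, -106.5) [ 0.46  -0.223 -0.003] [-0.      0.0001  0.0012]
```

Request:
{"method": "jog_arm", "body": {"travel": [[0.46, -0.223, 0], [0.46, -0.223, 0], [0.46, -0.223, 0], [0.46, -0.223, 0], [0.46, -0.223, 0], [0.46, -0.223, 0], [0.46, -0.223, 0], [0.46, -0.223, 0.06], [0.46, -0.223, 0.1], [0.46, -0.223, 0.1]], "dr": [[0, 0, 0], [0, 0, 0], [0, 0, 0], [0, 0, 0], [0, 0, 0], [0, 0, 0], [0, 0, 0], [0, 0, 0], [0, 0, 0], [0, 0, 0]], "claw": [0, 0, 0, 0, 0, 0, 0, 0, 0, 0]}}

```text
time_s: 16.25
tcp_pos: [0.498, -0.3258, 0.0876]
eef_rot: [179.8, 0.0, -106.4]
contact_force: [0.2, 0.3, 0.3]
gripper_width: 0.0254
gripper_force: 20.0
```

Run:
```python
from h import *
plan((.501,-.3274,.043,-106.5))
c=cap("top");a=c["pixels"][:,:,::-1][100:280,380:560];cv2.imwrite('pics/t2c.png',cv2.resize(a,(600,600)))
```

```text
at [ 0.498  -0.3258  0.0876] [ 1.7984e+02  1.0000e-02 -1.0636e+02] j [-14.  20. -20.  -0. -50.  -2.] F [0.2 0.3 0.3] w 0.0254 t 16.25
(0.501, -0.3274, 0.043, -106.5) [ 0.001 -0.007  0.089] [0.0004 0.     0.0004]
```

View pics/t2c.png

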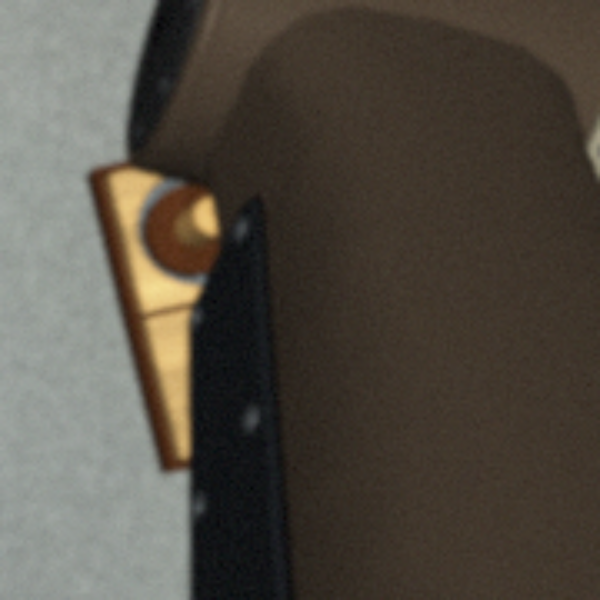

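The arm hides most of the tray. What can be seen is the big round seated in its well, at crop (190,230). Lowering the square.

Request:
{"method": "jog_arm", "body": {"travel": [[0.001, -0.005, 0.05], [0.001, -0.005, 0.089], [0.001, -0.005, 0.089], [0.001, -0.005, 0.09], [0.001, -0.005, 0.09], [0.001, -0.005, 0.09], [0.001, -0.005, 0.09], [0.001, -0.005, 0.0], [0.001, -0.005, -0.1], [0.001, -0.005, -0.1]], "dr": [[0, 0, 0], [0, 0, 0], [0, 0, 0], [0, 0, 0], [0, 0, 0], [0, 0, 0], [0, 0, 0], [0, 0, 0], [0, 0, 0], [0, 0, 0]], "claw": [0, 0, 0, 0, 0.57, 0.57, 0.57, 0.57, 0.57, 0.57]}}

```text
time_s: 17.55
tcp_pos: [0.5037, -0.3299, 0.1433]
eef_rot: [-179.5, -0.0, -106.4]
contact_force: [-0.7, 0.2, -0.1]
gripper_width: 0.0498
gripper_force: 0.0
```

Run:
```python
from h import *
plan((.4472,.1935,.13,-83))
```

```text
at [ 0.5037 -0.3299  0.1433] [-1.7954e+02 -5.0000e-02 -1.0642e+02] j [-15.  17. -16.   0. -57.  -2.] F [-0.7  0.2 -0.1] w 0.0498 t 17.55
(0.4472, 0.1935, 0.13, -83) [-0.972  0.404  0.022] [-0.0012 -0.0004 -0.065 ]
```

Request:
{"method": "jog_arm", "body": {"travel": [[-0.972, 0.404, 0.02], [-0.972, 0.404, 0.02], [-0.972, 0.404, 0.02], [-0.972, 0.404, 0.02], [-0.972, 0.404, 0.02], [-0.972, 0.404, 0.02], [-0.972, 0.404, 0.02], [-0.972, 0.404, 0.02], [-0.972, 0.404, 0.02], [-0.972, 0.404, 0.02]], "dr": [[0, 0, -0.065], [0, 0, -0.065], [0, 0, -0.065], [0, 0, -0.065], [0, 0, -0.065], [0, 0, -0.065], [0, 0, -0.065], [0, 0, -0.065], [0, 0, -0.065], [0, 0, -0.065]], "claw": [0.57, 0.57, 0.57, 0.57, 0.57, 0.57, 0.57, 0.57, 0.57, 0.57]}}

```text
time_s: 18.8
tcp_pos: [0.4447, 0.1963, 0.1281]
eef_rot: [180.0, -0.0, -82.9]
contact_force: [0.3, -0.1, -0.8]
gripper_width: 0.0498
gripper_force: 0.0
```

Run:
```python
from m import *
plan((.4472,.1935,.026,-83))
c=cap("side");c["pixels"];a=c["pixels"][:,:,::-1][60:260,280:520];cv2.imwrite('pics/s3c.png',cv2.resize(a,(720,600)))
stamps(c,dict(b=(.5762,-.2076,.04),s=(.4787,-.2299,.03),q=(.501,-.3274,.04)))
```

```text
at [0.4447 0.1963 0.1281] [ 1.7998e+02 -1.0000e-02 -8.2890e+01] j [ 47.   8. -30.  -0. -52. -40.] F [ 0.3 -0.1 -0.8] w 0.0498 t 18.8
(0.4472, 0.1935, 0.026, -83) [ 0.006 -0.004  0.204] [ 0.     -0.      0.0003]
b 0 board 0.0109 foot z 0.0155 [array([ 0.5535, -0.2264]), array([0.0111, 0.0458]), np.float64(22.0591)]
s 120 board 0.0119 top [ 0.478  -0.2212  0.0739] circ [ 0.4786 -0.2254  0.0135] foot z 0.0164 [array([ 0.4844, -0.2399]), array([0.0468, 0.0382]), np.float64(1.7874)]
q 107 board 0.0108 top [ 0.4979 -0.3225  0.0718] circ [ 0.5009 -0.3276  0.0128] foot z 0.0176 [array([ 0.5073, -0.3346]), array([0.0584, 0.0555]), np.float64(14.0296)]
```

View pics/s3c.png

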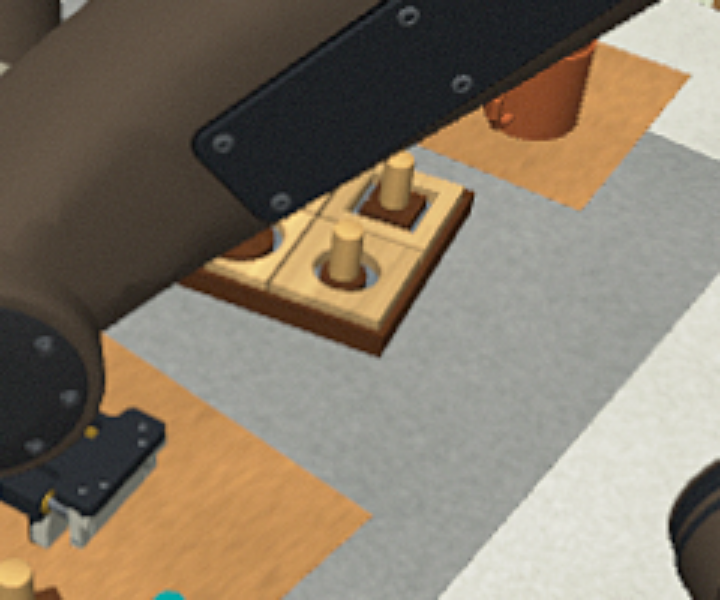

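The square, at crop (395,205), and the small round, at crop (345,270), sit down in their wells, and the edge of the big round shows in its own. Picking up the oblong next.

Request:
{"method": "jog_arm", "body": {"travel": [[0.005, -0.004, 0.1], [0.005, -0.004, 0.204], [0.005, -0.004, 0.204], [0.005, -0.004, 0.204], [0.005, -0.004, 0.204], [0.005, -0.004, 0.204], [0.005, -0.004, 0.204], [0.005, -0.004, 0.204], [0.005, -0.004, 0.1], [0.005, -0.004, -0.03]], "dr": [[0, 0, 0], [0, 0, 0], [0, 0, 0], [0, 0, 0], [0, 0, 0], [0, 0, 0], [0, 0, 0], [0, 0, 0], [0, 0, 0], [0, 0, 0]], "claw": [0.57, 0.57, 0.57, 0.57, 0, 0, 0, 0, 0, 0]}}

```text
time_s: 20.1
tcp_pos: [0.4465, 0.1916, 0.1414]
eef_rot: [179.8, -0.1, -83.1]
contact_force: [1.0, 1.5, 0.4]
gripper_width: 0.0257
gripper_force: 20.0
```

Run:
```python
from h import *
plan((.5985,-.3051,.143,-132))
```

```text
at [0.4465 0.1916 0.1414] [ 1.7983e+02 -1.2000e-01 -8.3060e+01] j [ 46.   7. -29.  -0. -54. -40.] F [1.  1.5 0.4] w 0.0257 t 20.1
(0.5985, -0.3051, 0.143, -132) [ 1.023e+00 -1.820e-01 -1.000e-03] [ 0.0003 -0.0005  0.136 ]
```

Request:
{"method": "jog_arm", "body": {"travel": [[1, -0.182, 0], [1, -0.182, 0], [1, -0.182, 0], [1, -0.182, 0], [1, -0.182, 0], [1, -0.182, 0], [1, -0.182, 0], [1, -0.182, 0], [1, -0.182, 0], [1, -0.182, 0]], "dr": [[0, 0, 0.136], [0, 0, 0.136], [0, 0, 0.136], [0, 0, 0.136], [0, 0, 0.136], [0, 0, 0.136], [0, 0, 0.136], [0, 0, 0.136], [0, 0, 0.136], [0, 0, 0.136]], "claw": [0, 0, 0, 0, 0, 0, 0, 0, 0, 0]}}

```text
time_s: 21.35
tcp_pos: [0.5975, -0.2934, 0.1402]
eef_rot: [179.9, -0.0, -132.1]
contact_force: [-0.1, 0.4, -1.3]
gripper_width: 0.0255
gripper_force: 20.0
```

Run:
```python
from h import *
plan((.5985,-.3051,.09,-132),(.5985,-.3051,.043,-132))
```

```text
at [ 0.5975 -0.2934  0.1402] [ 1.7991e+02 -3.0000e-02 -1.3211e+02] j [ -9.  23.  -7.  -0. -60. -33.] F [-0.1  0.4 -1.3] w 0.0255 t 21.35
(0.5985, -0.3051, 0.09, -132) [ 0.016 -0.017  0.1  ] [ 0.0002 -0.0001 -0.0003]
(0.5985, -0.3051, 0.043, -132) [ 0.016 -0.017  0.194] [ 0.0002 -0.0001 -0.0003]
```

Request:
{"method": "jog_arm", "body": {"travel": [[0.016, -0.017, 0], [0.016, -0.017, 0.07], [0.016, -0.017, 0.1], [0.016, -0.017, 0.1], [0.016, -0.017, 0.1], [0.016, -0.017, 0.1], [0.016, -0.017, 0.1], [0.016, -0.017, 0.1], [0.016, -0.017, 0.1], [0.016, -0.017, 0.1]], "dr": [[0, 0, 0], [0, 0, 0], [0, 0, 0], [0, 0, 0], [0, 0, 0], [0, 0, 0], [0, 0, 0], [0, 0, 0], [0, 0, 0], [0, 0, 0]], "claw": [0, 0, 0, 0, 0, 0, 0, 0, 0, 0]}}

```text
time_s: 22.6
tcp_pos: [0.5991, -0.3047, 0.0911]
eef_rot: [180.0, -0.0, -132.0]
contact_force: [0.5, 0.2, -0.8]
gripper_width: 0.0252
gripper_force: 20.0
```

Run:
```python
from h import *
plan((.5985,-.3051,.043,-132))
c=cap("side");a=c["pixels"][:,:,::-1][80:200,320:464];cv2.imwrite('pics/s4c.png',cv2.resize(a,(720,600),interpolation=cv2.INTER_CUBIC))
```

```text
at [ 0.5991 -0.3047  0.0911] [ 180.     -0.   -132.02] j [-10.  26.  -9.  -0. -55. -32.] F [ 0.5  0.2 -0.8] w 0.0252 t 22.6
(0.5985, -0.3051, 0.043, -132) [0.001 0.    0.096] [ 0.     -0.     -0.0001]
```

View pics/s4c.png

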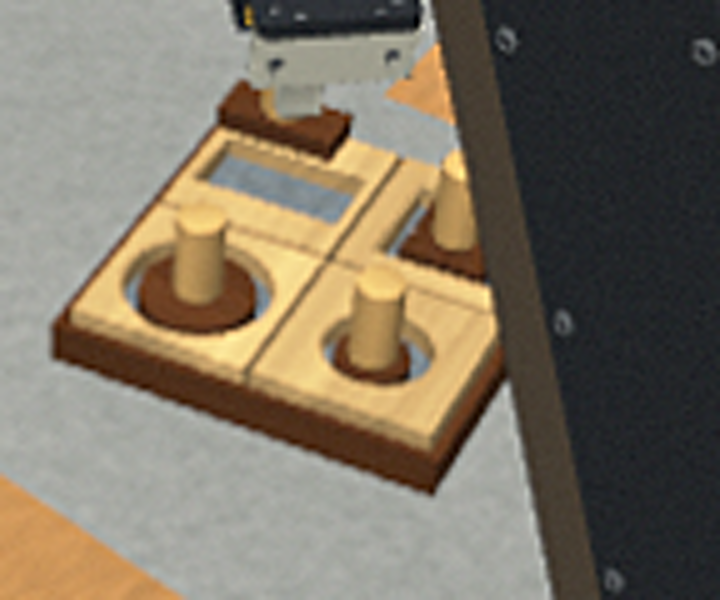

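The oblong stamp at crop (285,115) is lined up parallel above its well at crop (285,180). The other three are seated, at (198,290), (372,350) and (445,240). Lowering.

Request:
{"method": "jog_arm", "body": {"travel": [[0, 0, 0.05], [0, 0, 0.096], [0, 0, 0.096], [0, 0, 0.097], [0, 0, 0.097], [0, 0, 0.097], [0, 0, 0.097], [0, 0, 0.0], [0, 0, -0.1], [0, 0, -0.1]], "dr": [[0, 0, 0], [0, 0, 0], [0, 0, 0], [0, 0, 0], [0, 0, 0], [0, 0, 0], [0, 0, 0], [0, 0, 0], [0, 0, 0], [0, 0, 0]], "claw": [0, 0, 0, 0, 0.57, 0.57, 0.57, 0.57, 0.57, 0.57]}}

```text
time_s: 23.9
tcp_pos: [0.6019, -0.3056, 0.1465]
eef_rot: [-179.5, 0.2, -132.0]
contact_force: [-0.2, -0.6, -0.8]
gripper_width: 0.05
gripper_force: 0.0
```

Run:
```python
from h import *
plan((.45,0,.3,-100))
```

```text
at [ 0.6019 -0.3056  0.1465] [-179.54    0.2  -131.98] j [-10.  23.  -6.   0. -60. -32.] F [-0.2 -0.6 -0.8] w 0.05 t 23.9
(0.45, 0, 0.3, -100) [-0.252  0.632 -0.311] [-0.0014  0.0002 -0.0888]
```

Request:
{"method": "jog_arm", "body": {"travel": [[0, 0, -0.15], [-0.252, 0.632, -0.311], [-0.252, 0.632, -0.311], [-0.252, 0.632, -0.311], [-0.252, 0.632, -0.311], [-0.252, 0.632, -0.311], [-0.252, 0.632, -0.311], [-0.252, 0.632, -0.311], [-0.252, 0.632, -0.311], [-0.252, 0.632, -0.311]], "dr": [[0, 0, 0], [0, 0, 0], [0, 0, 0], [0, 0, 0], [0, 0, 0], [0, 0, 0], [0, 0, 0], [0, 0, 0], [0, 0, 0], [0, 0, 0]], "claw": [0.57, 0.57, 0.57, 0.57, 0.57, 0.57, 0.57, 0.57, 0.57, 0.57]}}

```text
time_s: 25.15
tcp_pos: [0.4488, -0.0002, 0.2959]
eef_rot: [180.0, -0.1, -132.1]
contact_force: [0.1, 0.1, 0.2]
gripper_width: 0.0501
gripper_force: 0.0
```

Run:
```python
from m import *
D=dict(b=(.5762,-.2076,.04),s=(.4787,-.2299,.03),q=(.501,-.3274,.04),o=(.5985,-.3051,.045),triangle=(.623,.055,.045),cross=(.472,.301,.045))
for n in ("top","side"):
    c=cap(n);print(n);stamps(c,D)
    a=c["pixels"][:,:,::-1];a=a[130:250,390:530] if n=="top" else a[80:200,320:464]
    cv2.imwrite(f'pics/f{n}.png',cv2.resize(a,(700,600),interpolation=cv2.INTER_CUBIC))
```

```text
top
b 0 board nan
s 0 board nan
q 0 board nan
o 0 board nan
triangle 0 board nan
cross 0 board nan
side
b 99 board 0.0117 top [ 0.5722 -0.2017  0.0731] circ [ 0.5746 -0.2049  0.014 ] foot z 0.0169 [array([ 0.5794, -0.2117]), array([0.0736, 0.0586]), np.float64(56.0229)]
s 124 board nan top [ 0.4785 -0.222   0.0745] circ [ 0.4798 -0.2237  0.0145] foot z 0.0173 [array([ 0.4851, -0.2407]), array([0.05  , 0.0351]), np.float64(11.2377)]
q 115 board 0.0107 top [ 0.501  -0.3255  0.074 ] circ [ 0.5018 -0.329   0.0148] foot z 0.0167 [array([ 0.5056, -0.3313]), array([0.0613, 0.0487]), np.float64(16.3076)]
o 2 board 0.0119 foot z 0.0183 [array([ 0.6055, -0.3151]), array([0.0775, 0.0362]), np.float64(12.0165)]
triangle 85 board 0.001 top [0.6257 0.052  0.0612] circ [0.6281 0.0524 0.0149] foot z 0.014 [array([0.6224, 0.0541]), array([0.0609, 0.0308]), np.float64(45.8352)]
cross 129 board 0.0006 top [0.4714 0.3013 0.0611] circ [0.4728 0.301  0.014 ] foot z 0.0136 [array([0.4715, 0.3013]), array([0.0513, 0.0524]), np.float64(63.7859)]
```

View pics/ftop.png

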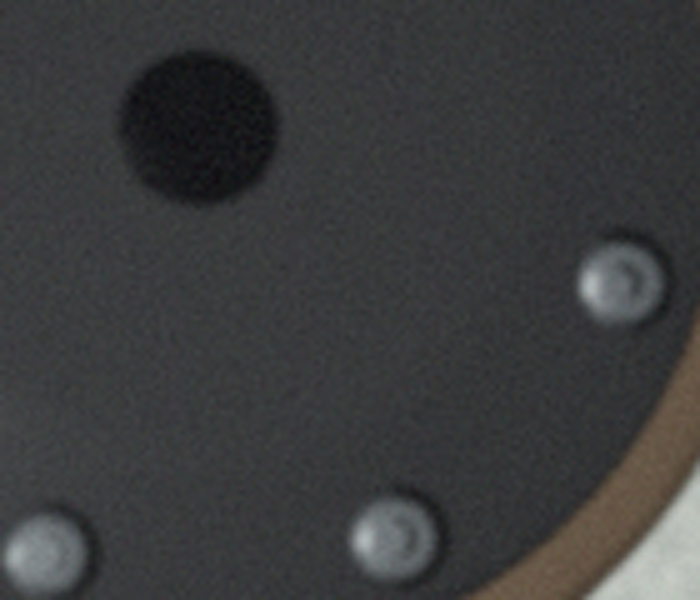

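View pics/fside.png

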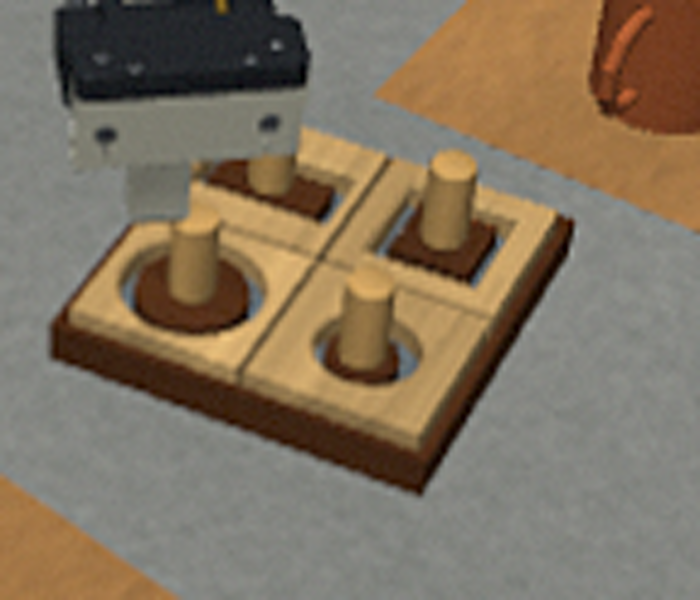

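In the side view three stamps are clearly seated, and the oblong, at crop (270,190), looks down in its well but is partly hidden by the gripper. The top view is blocked entirely by the arm. I'll move aside and check once more.

Request:
{"method": "jog_arm", "body": {"travel": [[-0.446, 0.4, 0], [-0.446, 0.4, 0], [-0.446, 0.4, 0], [-0.446, 0.4, 0], [-0.446, 0.4, 0], [-0.446, 0.4, 0], [-0.446, 0.4, 0], [-0.446, 0.4, 0], [-0.446, 0.4, 0], [-0.446, 0.4, 0]], "dr": [[0, 0, 0], [0, 0, 0], [0, 0, 0], [0, 0, 0], [0, 0, 0], [0, 0, 0], [0, 0, 0], [0, 0, 0], [0, 0, 0], [0, 0, 0]], "claw": [0.57, 0.57, 0.57, 0.57, 0.57, 0.57, 0.57, 0.57, 0.57, 0.57]}}

```text
time_s: 26.5
tcp_pos: [0.4496, 0.2995, 0.2969]
eef_rot: [180.0, 0.0, -132.1]
contact_force: [-1.0, -0.2, -0.1]
gripper_width: 0.0499
gripper_force: 0.0
```

Run:
```python
from m import *
D=dict(b=(.5762,-.2076,.04),s=(.4787,-.2299,.03),q=(.501,-.3274,.04),o=(.5985,-.3051,.045))
for n in ("top","side"):
    c=cap(n);print(n);stamps(c,D)
    P,u,v=depthpts(c,np.ones((400,640),bool))
    for k,(x,y,rad) in D.items():
        f=P[(np.hypot(P[:,0]-x,P[:,1]-y)<.022)&(P[:,2]>.02)&(P[:,2]<.04)];print(k,'foot',len(f),np.round(np.median(f[:,2]),4) if len(f) else '')
    if n=="top": cv2.imwrite('pics/ftop2.png',cv2.resize(c["pixels"][:,:,::-1][130:250,390:530],(700,600),interpolation=cv2.INTER_CUBIC))
```

```text
top
b 150 board nan top [ 0.575  -0.2071  0.0776] circ [ 0.5755 -0.2077  0.0127] foot z 0.0169 [array([ 0.5777, -0.2113]), array([0.0744, 0.0717]), np.float64(53.4582)]
s 151 board nan top [ 0.4786 -0.226   0.0771] circ [ 0.4789 -0.2263  0.0129] foot z 0.0165 [array([ 0.4795, -0.2349]), array([0.0549, 0.048 ]), np.float64(6.6195)]
q 164 board nan top [ 0.5009 -0.3284  0.0774] circ [ 0.5014 -0.3293  0.0128] foot z 0.0168 [array([ 0.5022, -0.3328]), array([0.0618, 0.0581]), np.float64(13.1074)]
o 159 board nan top [ 0.5994 -0.3028  0.0772] circ [ 0.5996 -0.3043  0.013 ] foot z 0.017 [array([ 0.5975, -0.2955]), array([0.0833, 0.0704]), np.float64(13.2496)]
b foot 161 0.0297
s foot 120 0.0299
q foot 200 0.03
o foot 157 0.0296
side
b 112 board nan top [ 0.5739 -0.2028  0.0737] circ [ 0.5749 -0.2055  0.0137] foot z 0.0177 [array([ 0.577 , -0.2094]), array([0.0766, 0.0567]), np.float64(47.5893)]
s 120 board 0.0114 top [ 0.4767 -0.2209  0.0729] circ [ 0.4813 -0.2241  0.0155] foot z 0.0166 [array([ 0.4842, -0.2395]), array([0.0403, 0.0469]), np.float64(85.5682)]
q 119 board 0.0119 top [ 0.5001 -0.3261  0.0736] circ [ 0.5038 -0.3287  0.0164] foot z 0.0174 [array([ 0.5065, -0.3326]), array([0.0629, 0.0515]), np.float64(18.8899)]
o 107 board nan top [ 0.5982 -0.3003  0.0734] circ [ 0.5995 -0.3026  0.0139] foot z 0.0186 [array([ 0.6054, -0.3114]), array([0.0777, 0.0391]), np.float64(11.5324)]
b foot 104 0.0289
s foot 93 0.0293
q foot 119 0.0293
o foot 91 0.0293
```

View pics/ftop2.png

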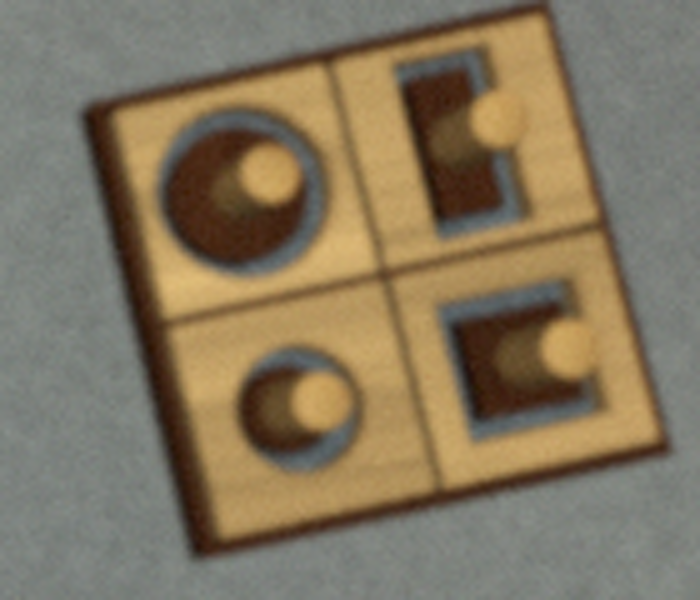

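The top view shows all four stamps down in their own wells, with felt showing around each foot. They measure about 4 mm or less from the well centres, the tops are at 77 mm and the feet at 30 mm. Handing in.

```bash
python3 -c "
from plant import r
print(r.close_job())"
```

```text
the job is handed in; nothing more can be done
None
```

The job is handed in (no verdict was shown): the last check put all four stamps upright on the floors of their own wells, within about 4 mm of centre, and I did not touch the triangle and the cross, which still measured in place.

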